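Top off the desiccant dryer and hold its boost dial

TASK

Take the crimson-capped canister out of the blue tray and set it, without dropping it, lengthwise in the gap on top of the two blue-capped canisters in the warm-air dryer, so that it rests on both like a small pyramid, and let go of it. Then turn the dryer's dial clockwise past its first two click stops to the third (three orange dots), and keep hold of it there against its return spring: the job finishes while you are still holding the dial. Leave the two lower canisters in their seats and do not disturb the other things on the shelf.

Things in the scene. Friction and masses are not known exactly. Their poses are not given: they have to be found in the camera images.
- dryer: Fixed off-white warm-air dryer box, 170 mm (its x, front to back) by 340 mm (its y), flat deck 85 mm above the shelf. Origin: centre of its underside; x to its back (away from the robot), y to its left, z up. Right half of the deck: dark cradle at x 0, y -75 mm with two canisters side by side, held by ribs 8 mm and end lips 6 mm high. Left half, at x 0, y +95 mm: the dial.
- saddle (a point): Where the loose canister's centre must come to lie: above the gap between the two canisters in the cradle, 147 mm above the shelf; x is the direction of all three drum axes (the dryer's x). Fixed to the dryer.
- canister_left: Canister with dark blue end caps already in the cradle, the left one (dryer y -51 mm). Perforated aluminium drum 46 mm in diameter, 60 mm long, flat ends, 130 g, loose. Origin: its centre (108 mm above the shelf); x is the drum's axis.
- canister_right: The same kind of canister with dark blue end caps, the right one in the cradle (dryer y -99 mm). Origin: its centre; x is the drum's axis.
- canister_loose: Third canister, crimson end caps, same drum: 46 mm in diameter, 60 mm long, flat ends, 90 to 180 g. Lies on its side between 6 mm ribs in the middle of the blue tray. Origin: its centre (27 mm above the shelf at the start); x is the drum's axis. Can be gripped over its flat ends (60 mm) or across the drum (46 mm); over the ends the fingers have more room when it is set on the other two.
- tray: Shallow translucent blue tray, fixed, 190 x 190 mm, 36 mm high, walls and floor 4 mm thick. Origin: centre of its underside. The loose canister lies near its centre (up to 15 mm off along x), axis along the tray's x.
- dial (a joint): Turn of the dryer's dial (rad): 0 off, growing clockwise seen from above. Detents at 0.42 (one blue dot), 0.84 (two blue dots) and 1.26 (three orange dots), hard stop at 1.37. A spring returns it to 0 from anywhere once let go. Turning takes about 0.05 N m at the start, 0.13 N m at the third detent, with ripples of 0.04 N m at the detents.
- dial_grip (a point): Grip point on the dial's upright axis, 113 mm above the shelf. Black dial: round skirt 48 mm across, its top 7.5 mm above the deck, and an upright paddle 46 mm long, 14 mm thick, its top 38.5 mm above the deck (10.5 mm above this point). x runs along the paddle towards its white pointer line and turns with the dial; when off it points 0.63 rad counterclockwise of the dryer's x.
- pump_bottle: Bystander: closed orange pump bottle with a white push head, 64 mm across, 176 mm tall. Origin: centre of its underside.
- dish: Bystander: white ceramic dish, 104 mm across, 30 mm high. Origin: centre of its underside.
- scrubber: Bystander: green hard silicone scrubber, 85 x 60 x 29 mm. Origin: centre of its underside.
- polish_tin: Bystander: round shoe-polish tin with a dark red lid, 76 mm across, 26 mm high. Origin: centre of its underside.
- lint_roller: Bystander: lint roller lying down, 255 mm long, chrome handle towards its -x, white roll (44 mm across, 100 mm long) towards its +x. Origin: on the shelf under the neck of its handle.
Not all that is in view belongs to the job. What is shaped like the canister_left but turquoise or yellow is not meant.

How it is judged:
On the way, in this order (a step that is already met when the one before it is completed fails the run):
1. the third canister rests in the gap on the two others and has been let go (x of canister_loose in the frame of dryer between -0.012 and 0.012 m and y of canister_loose in the frame of dryer between -0.081 and -0.069 m and z of canister_loose in the frame of dryer between 0.1422 and 0.1522 m and angle between the x axis of each of canister_loose, canister_left, canister_right and the x axis of dryer, either way round below 0.12 rad and x of canister_left in the frame of dryer between -0.008 and 0.008 m and y of canister_left in the frame of dryer between -0.056 and -0.046 m and z of canister_left in the frame of dryer between 0.104 and 0.112 m and contact force between canister_loose and canister_left above 0.05 N and x of canister_right in the frame of dryer between -0.008 and 0.008 m and y of canister_right in the frame of dryer between -0.104 and -0.094 m and z of canister_right in the frame of dryer between 0.104 and 0.112 m and contact force between canister_loose and canister_right above 0.05 N and contact force between the fingers and canister_loose below 0.05 N and linear speed of canister_loose below 0.03 m/s), for 0.3 s.
2. the dial is held at its third detent (value of joint dial above 1.1 rad and velocity of joint dial between -0.2 and 0.2 rad/s and contact force between the fingers and dryer above 0.5 N), for 0.5 s.
At the end, for the whole second after the job is handed in: Canister at rest on both others, let go: within 12 mm lengthwise, 6 mm sideways, 5 mm in height, 0.12 rad of true; lower two still seated (8, 5, 4 mm, 0.12 rad). Dial still, at its third detent (over 1.10 rad), held by the fingers (over 0.5 N) (all of step 1 and all of step 2); the arm keeps its last pose, push and grip.
It fails at once if something else on the shelf is shoved (over 25 mm) or tipped (over 0.5 rad): pump bottle, dish, scrubber, polish tin, lint roller (distance of any of pump_bottle, dish, scrubber, polish_tin, lint_roller from where it was at the start of the episode above 0.025 m or angle between any of pump_bottle, dish, scrubber, polish_tin, lint_roller's own z axis and vertical above 0.5 rad).
It fails at once if the loose canister is dropped or thrown (it falls free, untouched by the fingers, at over 0.5 m/s) (contact force between the fingers and canister_loose below 0.01 N and linear speed of canister_loose above 0.5 m/s).
It also fails if it takes over 48 s, if anything falls off the work surface, if the arm or the gripper's body presses on something with over 40 N, if the wrist force passes 120 N, or if a joint passes its speed limit or range.

ROBOT

A 7-joint arm with a two-finger parallel gripper is mounted at the origin on the work surface. World frame = base frame: x ahead of the robot, y to its left, z up, the work surface at z = 0. Lengths are in m, angles in rad, forces in N, time in s.
With the tool pointing down it reaches from about 0.425 to 1.025 m from the base axis. Payload 9.4 kg.
Tool frame: the origin (TCP) lies midway between the tips of the shut fingers; the grasp point (between the pads) lies 19 mm behind it (grip_depth is the z of the grasp point in the tool frame, in m); z points along the fingers, y is the line along which they close (so a half turn about z gives the same grasp; the last joint's range is limited). The gripper opens to 85 mm and grips with 20 to 120 N. Pads are 22 mm wide; open, the fingers measure 114 mm over their backs; the gripper's body (76 mm by 85 mm) begins 54 mm behind the grasp point. The pads swing forward as they close: fully open they stand 13 mm farther back than shut.
Start: joints at [1.193, 0.599, -0.003, 1.599, 0.002, 0.943, -0.08], TCP at [0.215, -0.692, 0.194] pointing down, gripper open.
Joint ranges: [-2.57, 2.57], [-0.35, 1.97], [-1.29, 1.29], [0.11, 2.56], [-1.05, 4.19], [0.11, 1.86], [-2.63, 2.63]. Speed limits (rad/s): [2.22, 2.22, 3.01, 3.01, 3.14, 3.14, 3.14].

INTERFACE

Orientations are given as a rotation vector (axis times angle).
In Python, from cell import * gives the robot as it stands.
- The arm moves only by the tool jog_arm, never from a script. Its argument "commands" is one flat list of numbers, 5 for each row, row after row: the closure, from -1 (fully open) to 1 (shut), then the shift along the tool's x, y, z each as a share of 50 mm, from -1 to 1, then the turn about the tool's z as a share of 5 degrees, from -1 to 1. In form: [jaw, x, y, z, turn, jaw, x, y, z, turn, ...]. A call has 1 to 8 rows; each row shifts and turns the commanded pose from where the row before left it, along the tool's axes as they then stand; what a row does not reach is not made up. A row lasts 1/10 s, in which the tool goes at most 50 mm and 8.59 degrees, less where a joint would pass 70% of its speed; a pose out of reach is approached as far as the arm can. A call with a number of a shift or a turn outside -1 to 1 is refused whole. A call with a gripper value outside its range is refused whole. The fingers move at their own pace and stop on an object; "newtons" is the grip in N (left out, the last holds). Time passes only in rows, so rows that do not move let the fingers close. It gives the time, the measured TCP pose, the force, the opening and the grip force at its end, in the units of the state.
- sense(): the state, without advancing time (a new reading comes with each control period).
- get_image(name): name is "scene" or "top"; returns the picture (420x560x3 uint8, red, green, blue); there is no depth.
- get_calibration(name): a dict with "camera_matrix" (3x3 intrinsics, pixels), "pose" (4x4, takes a point from camera to world coordinates). Camera axes: x right, y up, looking along -z (the intrinsics and any distortion apply to the point x, -y, -z); pixel columns grow to the right and rows downward; lengths in m; the calibration is good to about 2 mm. A picture is of the moment at which its call begins. get_calibration takes no time and is no camera call.
- finish_job(): hands the job in; it is judged then, once.
Trained networks look in the newest picture that a camera, given by its name, has taken for a name from the list of things; names that differ only in an ending like _2 or _b are one class to them, and where a whole thing is asked for, a point or a joint stands for the part that bears it (a point fixed in the world has none). Each returns a list of dicts, best first, with "conf" (0 to 1); they miss things now and then, are a little off and sometimes report something else, mostly with a low value. They report only what shows in the picture. A call takes as long as a camera call. They do not tell look-alikes from the thing itself.
- recognise(thing, camera): "box" ([left, top, width, height] in pixels, round what is visible of it).
- place_of(thing, camera): "location" ([column, row] in pixels: a listed point, or the origin of a listed thing).
The state is a dict: "clock": time; "joint_positions": joint angles; "qd": joint speeds; "joint_torque": joint torques, N m; "tcp_pos": TCP position; "ee_rot": TCP orientation; "contact_force": force on the tool from outside, world axes, zero at the start; "torque": the same for the moment, N m; "grip_width": finger opening in m; "grip_force": force on a finger pad.
Only numpy, scipy, OpenCV 4.12 (cv2) and the standard library are available. Lean on these libraries where they do the work, as an engineer would, in place of code of your own. Each camera call takes 0.05 s, during which the arm holds its last target. There are 200 camera calls.

## Working session

There is one attempt and no reset: what is moved stays moved. The work goes in short steps, Python scripts to look and compute and a tool call to move; the robot and the scene stay as the last step left them, time stands still between calls to the robot, and variables do not carry over. Pictures are saved under pics/ and viewed, at most 10 in all, crops included, and the job is handed in when it is done.

Besides the shell and the picture viewer there is one more tool, called after "Call:" by a JSON object that holds its "method" and its "body", one argument or row to a line. jog_arm: Moves the arm, as the interface text tells. Shift numbers are shares of 50 mm and turn numbers shares of 5 degrees, none past 1 either way. Its arguments: {"type":"object","properties":{"commands":{"type":"array"},"newtons":{"type":"number"}},"required":["commands"]}

```bash
mkdir -p pics; cat > h.py <<'E'
from cell import *
import numpy as np, cv2
from scipy.spatial.transform import Rotation as R
def ray(cam,px):
    c=get_calibration(cam);K=np.array(c["camera_matrix"]);T=np.array(c["pose"])
    d=c.get("distortion",None)
    p=cv2.undistortPoints(np.array([[px]],float),K,np.array(d,float) if d is not None else None)[0,0]
    v=T[:3,:3]@np.array([p[0],-p[1],-1.0]); return T[:3,3],v
def at(cam,px,z):
    o,v=ray(cam,px); return o+v*(z-o[2])/v[2]
def proj(cam,P):
    c=get_calibration(cam);K=np.array(c["camera_matrix"]);T=np.array(c["pose"])
    q=np.linalg.inv(T)@np.r_[P,1]; return (K@np.array([q[0],-q[1],-q[2]])/-q[2])[:2]
E
python3 - <<'E'
from h import *
for c in("scene","top"):
    im=get_image(c); cv2.imwrite(f"pics/{c}0.png",im[:,:,::-1]); print(c,get_calibration(c))
Z=dict(dryer=0,saddle=.147,canister_left=.108,canister_loose=.027,tray=0,dial_grip=.113,pump_bottle=0,dish=0,scrubber=0,polish_tin=0,lint_roller=0)
for t,z in Z.items():
  for c in("scene","top"):
    for r in place_of(t,c)[:4]: print(t,c,np.round(r["location"]),round(r["conf"],2),at(c,r["location"],z).round(3))
print(sense())
E
```

```text
scene {'camera_matrix': array([[431.16131616,   0.        , 282.07326073],
       [  0.        , 431.16131616, 210.65874905],
       [  0.        ,   0.        ,   1.        ]]), 'pose': array([[ 0.43239361, -0.67015295,  0.60326677,  1.35249469],
       [ 0.90155674,  0.3100367 , -0.30178251, -0.33856513],
       [ 0.0152056 ,  0.67436805,  0.7382388 ,  1.0403887 ],
       [ 0.        ,  0.        ,  0.        ,  1.        ]])}
top {'camera_matrix': array([[529.80377827,   0.        , 283.51235928],
       [  0.        , 529.80377827, 211.04907134],
       [  0.        ,   0.        ,   1.        ]]), 'pose': array([[-0.00493932,  0.98123119, -0.19277176,  0.28522349],
       [-0.99977741, -0.0087998 , -0.0191751 ,  0.04417147],
       [-0.02051156,  0.19263414,  0.98105625,  1.45322195],
       [ 0.        ,  0.        ,  0.        ,  1.        ]])}
dryer scene [294. 220.] 0.92 [0.554 0.105 0.   ]
dryer scene [272. 199.] 0.49 [0.439 0.078 0.   ]
dryer top [274. 216.] 0.81 [0.557 0.099 0.   ]
saddle scene [270. 199.] 0.83 [0.565 0.014 0.147]
saddle scene [264. 211.] 0.6 [ 0.602 -0.0
[... 1490 characters left out ...]
y([ 1.19327619,  0.59929484, -0.00248793,  1.59938329,  0.00182715,
        0.94289561, -0.07978632]), 'qd': array([-6.87451790e-04,  1.56860688e-03, -2.75963321e-04,  8.84286025e-05,
       -4.59781486e-04,  5.21130090e-04, -2.56970065e-04]), 'joint_torque': array([-9.94780639e-04, -7.76240230e+01,  1.56391203e+00, -2.58390176e+01,
        1.24822385e-02,  1.90755789e-03,  1.45970387e-05]), 'tcp_pos': array([ 0.21480132, -0.69246223,  0.19418462]), 'ee_rot': array([ 3.10607616e+00,  4.70806096e-01, -1.07641481e-04]), 'contact_force': array([-0.01622529,  0.65714775,  1.02591484]), 'torque': array([ 0.00746518, -0.01225849, -0.01485582]), 'grip_force': 0.0, 'grip_width': 0.08530430656809723}
```

View pics/top0.png

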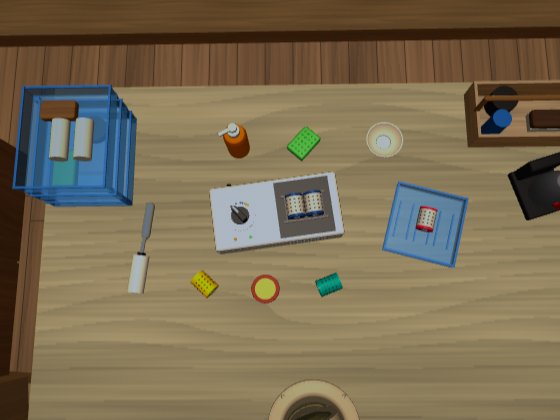

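View pics/scene0.png

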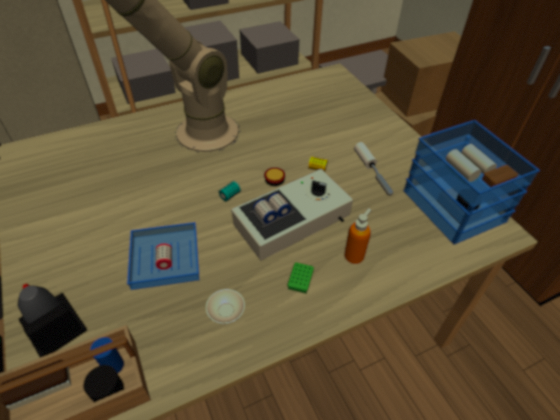

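The top view shows the crimson-capped canister in the tray at (427,218). The dryer is at (276,212), with the blue-capped pair at (294,205) and (313,204) and the dial at (239,213). The only crimson-capped one is at (427,218). The turquoise (329,285) and yellow (204,284) ones are decoys. I'll confirm this in a crop and measure the yaws.

```bash
python3 - <<'E'
from h import *
im=get_image("top")[:,:,::-1].copy()
a=cv2.resize(im[175:275,375:475],(396,396),interpolation=cv2.INTER_CUBIC)
b=cv2.resize(im[165:260,200:350],None,fx=2.64,fy=2.64,interpolation=cv2.INTER_CUBIC)
W=np.zeros((400,800,3),np.uint8);W[:396,:396]=a;W[:b.shape[0],400:400+b.shape[1]]=b
cv2.imwrite("pics/crop1.png",W)
hsv=cv2.cvtColor(im,cv2.COLOR_BGR2HSV)
def quad(mask,roi,z,n):
    m=np.zeros(mask.shape,np.uint8);x0,x1,y0,y1=roi;m[y0:y1,x0:x1]=mask[y0:y1,x0:x1]
    m=cv2.morphologyEx(m,cv2.MORPH_CLOSE,np.ones((5,5)))
    cs,_=cv2.findContours(m,cv2.RETR_EXTERNAL,cv2.CHAIN_APPROX_NONE);c=max(cs,key=cv2.contourArea)[:,0]
    P=np.array([at("top",p,z)[:2] for p in c],np.float32)*1000
    r=cv2.minAreaRect(P);print(n,r,cv2.boxPoints(r).round().tolist())
H,S,V=hsv[...,0],hsv[...,1],hsv[...,2]
quad(((S<60)&(V>110)).astype(np.uint8)*255,(195,355,160,265),.085,"dryer")
quad(((H>95)&(H<120)&(S>90)).astype(np.uint8)*255,(375,475,175,275),.036,"tray")
red=(((H<8)|(H>172))&(S>120)&(V>80)).astype(np.uint8);red[:,:410]=0;red[:,445:]=0;red[:200]=0;red[240:]=0
n,l,st,ce=cv2.connectedComponentsWithStats(red);print(st[1:],[at("top",c,.035).round(4) for c in ce[1:]])
for c in("dial_grip","dial"): print(place_of(c,"top")[:2])
E
```

```text
dryer ((554.5882568359375, 91.88945007324219), (171.46682739257812, 336.1746826171875), 7.6847381591796875) [[447.0, 247.0], [492.0, -86.0], [662.0, -63.0], [617.0, 270.0]]
tray ((526.2146606445312, -310.6835021972656), (195.5469512939453, 195.1302032470703), 74.98056030273438) [[407.0, -380.0], [595.0, -430.0], [646.0, -242.0], [457.0, -191.0]]
[[420 206  17   6  35]
 [416 225  17   7  54]] [array([ 0.5691, -0.3196,  0.035 ]), array([ 0.5158, -0.3077,  0.035 ])]
[{'location': [240.6, 216.9], 'conf': 0.81}, {'location': [262.4, 289.7], 'conf': 0.58}]Traceback (most recent call last):
  File "<stdin>", line 19, in <module>
ValueError: it knows: canister_left, canister_loose, canister_right, dial_grip, dish, dryer, lint_roller, polish_tin, pump_bottle, saddle, scrubber, tray
```

View pics/crop1.png

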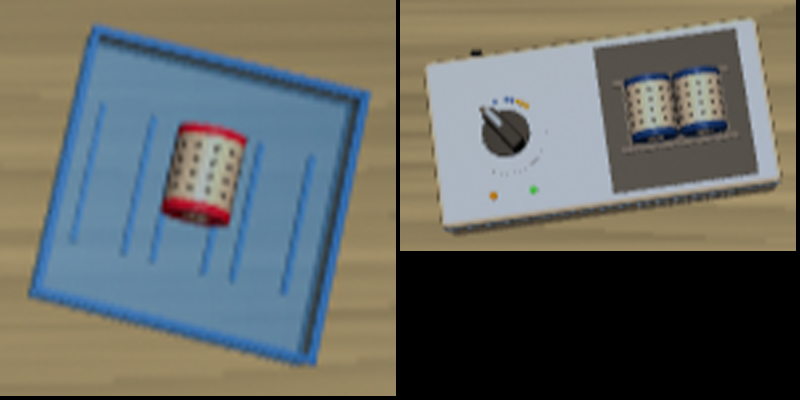

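Confirmed: it has crimson caps, and its axis lies along the tray ribs (yaw about -15°). The dryer yaw is about +7.7°. Next I'll write a planner that converts a goal into tool-axis rows.

```bash
cat >> h.py <<'E'
def plan(goal,yaw_y,n,jaw,long=None):
    """rows of a straight move to TCP goal with tool y at world yaw yaw_y (deg)"""
    s=sense();M=R.from_rotvec(s["ee_rot"]);p=np.array(s["tcp_pos"])
    y=M.as_matrix()[:,1];cur=np.degrees(np.arctan2(y[1],y[0]))
    d=yaw_y-cur
    if long is None: d=(d+180)%360-180
    t=-d/n  # about tool z (down)
    step=(np.array(goal)-p)/n; out=[]
    for i in range(n):
        v=M.inv().apply(step)/.05; out.append([jaw,*v.round(2),round(t/5,2)])
        M=M*R.from_euler('z',t,degrees=True)
    print("clock",s["clock"],"pos",p.round(4),"yaw",cur.round(2),"grip",s["grip_width"],"q7",s["joint_positions"][6].round(2))
    for k in range(0,n,8): print(str([float(a) for r in out[k:k+8] for a in r]).replace(" ",""))
E
python3 -c "
from h import *
plan((.5415,-.314,.11),-15,16,-1)"
```

```text
clock 1.3 pos [ 0.2148 -0.6924  0.1942] yaw -72.76 grip 0.0857257446669464 q7 -0.08
[-1.0,0.53,-0.33,0.11,-0.72,-1.0,0.55,-0.3,0.11,-0.72,-1.0,0.57,-0.26,0.11,-0.72,-1.0,0.58,-0.23,0.11,-0.72,-1.0,0.6,-0.19,0.11,-0.72,-1.0,0.61,-0.15,0.11,-0.72,-1.0,0.61,-0.11,0.11,-0.72,-1.0,0.62,-0.07,0.11,-0.72]
[-1.0,0.62,-0.03,0.11,-0.72,-1.0,0.62,0.01,0.11,-0.72,-1.0,0.62,0.05,0.11,-0.72,-1.0,0.62,0.08,0.11,-0.72,-1.0,0.61,0.12,0.11,-0.72,-1.0,0.6,0.16,0.11,-0.72,-1.0,0.59,0.2,0.11,-0.72,-1.0,0.58,0.24,0.11,-0.72]
```

Call:
{"method": "jog_arm", "body": {
  "commands": [-1,0.53,-0.33,0.1,-0.72,-1,0.55,-0.3,0.1,-0.72,-1,0.57,-0.26,0.1,-0.72,-1,0.58,-0.23,0.1,-0.72,-1,0.6,-0.19,0.1,-0.72,-1,0.61,-0.15,0.1,-0.72,-1,0.61,-0.11,0.1,-0.72,-1,0.62,-0.07,0.1,-0.72]
}}

```text
clock: 2.1
tcp_pos: [0.3791, -0.5023, 0.1542]
ee_rot: [2.89, 1.232, 0.0]
contact_force: [0.7, -0.3, 1.2]
grip_width: 0.085
grip_force: 0.0
```

Call:
{"method": "jog_arm", "body": {
  "commands": [-1,0.62,-0.03,0.1,-0.72,-1,0.62,0,0.1,-0.72,-1,0.62,0.05,0.1,-0.72,-1,0.62,0.08,0.1,-0.72,-1,0.61,0.12,0.1,-0.72,-1,0.6,0.16,0.1,-0.72,-1,0.59,0.2,0.1,-0.72,-1,0.58,0.24,0.1,-0.72]
}}

```text
clock: 2.9
tcp_pos: [0.5423, -0.3142, 0.1141]
ee_rot: [2.493, 1.912, 0.0]
contact_force: [1.0, 0.3, 0.2]
grip_width: 0.0852
grip_force: 0.0
```

```bash
python3 - <<'E'
from h import *
plan((.5415,-.314,.01),-15,8,-1)
im=get_image("top")[:,:,::-1];sc=get_image("scene")[:,:,::-1]
for c in("scene","top"):
  for r in place_of("canister_loose",c)[:2]+recognise("canister_loose",c)[:2]: print(c,r)
print(proj("scene",(.5415,-.314,.027)),proj("top",(.5415,-.314,.027)))
W=np.hstack([cv2.resize(im[165:285,370:490],(400,400),interpolation=cv2.INTER_CUBIC),cv2.resize(sc[200:300,110:210],(400,400),interpolation=cv2.INTER_CUBIC)])
cv2.imwrite("pics/c2.png",W)
E
```

```text
clock 2.9 pos [ 0.5423 -0.3142  0.1141] yaw -15.03 grip 0.08524551911617062 q7 -0.05
[-1.0,-0.0,-0.0,0.26,-0.0,-1.0,-0.0,-0.0,0.26,-0.0,-1.0,-0.0,-0.0,0.26,-0.0,-1.0,-0.0,-0.0,0.26,-0.0,-1.0,-0.0,-0.0,0.26,-0.0,-1.0,-0.0,-0.0,0.26,-0.0,-1.0,-0.0,-0.0,0.26,-0.0,-1.0,-0.0,-0.0,0.26,-0.0]
scene {'location': [164.8, 258.1], 'conf': 0.56}
scene {'box': [154.6, 243.0, 17.2, 29.2], 'conf': 0.83}
top {'location': [424.4, 224.1], 'conf': 0.72}
top {'location': [426.6, 218.7], 'conf': 0.55}
top {'box': [418.4, 205.6, 17.0, 25.8], 'conf': 0.9}
[162.94411872 256.48081621] [425.38730309 218.44293596]
```

View pics/c2.png

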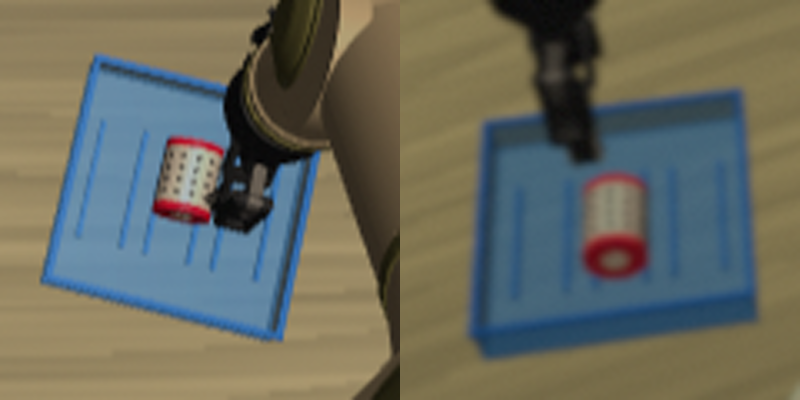

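The canister at scene px (163,257) agrees with my estimate to about 1 px. The fingers straddle it, so I descend.

Call:
{"method": "jog_arm", "body": {
  "commands": [-1,0,0,0.3,0,-1,0,0,0.3,0,-1,0,0,0.3,0,-1,0,0,0.3,0,-1,0,0,0.2,0,-1,0,0,0.2,0,-1,0,0,0,0]
}}

```text
clock: 3.9
tcp_pos: [0.5407, -0.3145, 0.0325]
ee_rot: [-2.493, -1.908, 0.002]
contact_force: [-0.1, 0.4, -0.0]
grip_width: 0.0854
grip_force: 0.0
```

```bash
python3 - <<'E'
from h import *
plan((.5415,-.314,.01),-15,3,-1)
im=get_image("top")[:,:,::-1];sc=get_image("scene")[:,:,::-1]
W=np.hstack([cv2.resize(im[165:285,370:490],(400,400),interpolation=cv2.INTER_CUBIC),cv2.resize(sc[200:300,110:210],(400,400),interpolation=cv2.INTER_CUBIC)])
cv2.imwrite("pics/c3.png",W)
E
```

```text
clock 3.9 pos [ 0.5407 -0.3145  0.0325] yaw -15.15 grip 0.08540463172849656 q7 -0.09
[-1.0,0.0,0.0,0.15,-0.01,-1.0,0.0,0.0,0.15,-0.01,-1.0,0.0,0.0,0.15,-0.01]
```

View pics/c3.png

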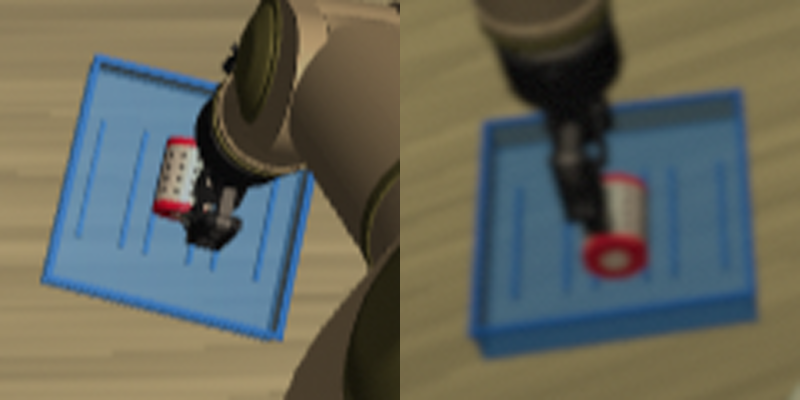

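```bash
python3 - <<'E'
from h import *
s=sense();M=R.from_rotvec(s["ee_rot"]).as_matrix();p=np.array(s["tcp_pos"])
for y in(-.0425,0,.0425):
  q=p+M@[0,y,-.013]
  a=proj("scene",q);b=proj("top",q);print(y,q.round(3),"scene crop",((a-[110,200])*4+[400,0]).round(),"top crop",((b-[370,165])*3.333).round())
for t in(-.03,.03):
  q=np.array([.5415+t*.966,-.314-t*.259,.027]);print(((proj("scene",q)-[110,200])*4+[400,0]).round(),((proj("top",q)-[370,165])*3.333).round())
E
```

```text
-0.0425 [ 0.501 -0.304  0.047] scene crop [605. 163.] top crop [181. 224.]
0 [ 0.542 -0.315  0.047] scene crop [605. 210.] top crop [192. 174.]
0.0425 [ 0.583 -0.326  0.047] scene crop [605. 258.] top crop [203. 124.]
[612. 193.] [177. 213.]
[612. 260.] [192. 143.]
```

```bash
python3 - <<'E'
from h import *
im=get_image("top")[:,:,::-1];sc=get_image("scene")[:,:,::-1]
W=np.hstack([cv2.resize(im[195:245,410:460],(400,400),interpolation=cv2.INTER_CUBIC),cv2.resize(sc[230:280,138:188],(400,400),interpolation=cv2.INTER_CUBIC)])
W=np.clip(W.astype(float)*1.8,0,255).astype(np.uint8)
cv2.imwrite("pics/c4.png",W)
E
```

```text
(no output)
```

View pics/c4.png

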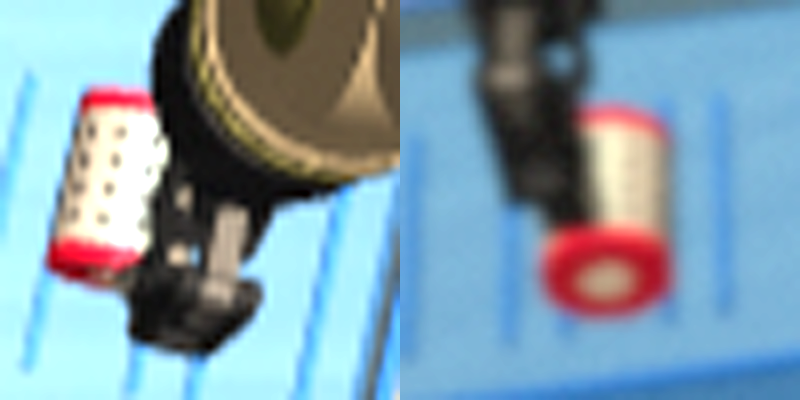

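The fingers look offset from the canister: both views show the near cap unobstructed. I'll lift clear and shut the fingers, so that the TCP is the visible tip, then compare that tip with its projection.

Call:
{"method": "jog_arm", "body": {
  "commands": [1,0,0,-0.4,0,1,0,0,-0.5,0,1,0,0,-0.5,0,1,0,0,-0.2,0,1,0,0,0,0,1,0,0,0,0,1,0,0,0,0,1,0,0,0,0]
}}

```text
clock: 4.9
tcp_pos: [0.5409, -0.3147, 0.113]
ee_rot: [-2.494, -1.908, 0.001]
contact_force: [0.6, 0.0, -0.0]
grip_width: 0.0002
grip_force: 0.0
```

```bash
python3 - <<'E'
from h import *
s=sense();p=np.array(s["tcp_pos"]);print(p,s["grip_width"])
T=[]
for c in("top","scene"):
  im=get_image(c)[:,:,::-1].copy();q=proj(c,p);print(c,q)
  x,y=int(q[0])-25,int(q[1])-25
  t=cv2.resize(im[y:y+50,x:x+50],(400,400),interpolation=cv2.INTER_CUBIC)
  t=np.clip(t*1.8,0,255).astype(np.uint8)
  cv2.circle(t,tuple(((q-[x,y]+.5)*8).astype(int).tolist()),5,(0,255,0),1)
  T.append(t)
cv2.imwrite("pics/c5.png",np.hstack(T))
E
```

```text
[ 0.54092731 -0.31469905  0.11303453] 0.00018868615345646705
top [433.80848084 212.65084515]
scene [156.71017501 237.70367286]
```

View pics/c5.png

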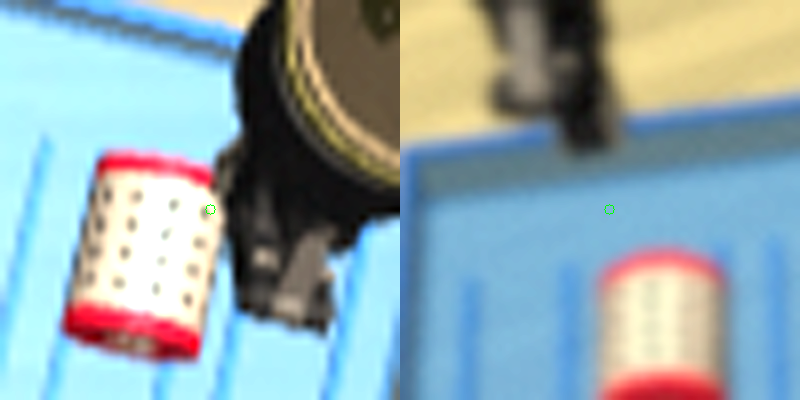

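```bash
python3 - <<'E'
from h import *
def tri(a,b):
  o,v=ray("top",a);u,w=ray("scene",b)
  A=np.c_[v,-w];s=np.linalg.lstsq(A,u-o,rcond=None)[0];P,Q=o+v*s[0],u+w*s[1];return (P+Q)/2,np.linalg.norm(P-Q)
p=np.array(sense()["tcp_pos"]);q1=proj("top",p);q2=proj("scene",p)
for d in((35,100),(60,105),(25,80),(80,110)):
  P,e=tri(q1+np.array(d)/8,q2+np.array([-20,-60])/8);print(d,P.round(4),"gap",e.round(4),(P-p).round(4))
# full frames around arm
j=sense()["joint_positions"];print(j)
E
```

```text
(35, 100) [ 0.5097 -0.3189  0.1134] gap 0.01 [-0.0314 -0.0041  0.0001]
(60, 105) [ 0.5088 -0.3225  0.1144] gap 0.0178 [-0.0323 -0.0078  0.0011]
(25, 80) [ 0.5149 -0.317   0.118 ] gap 0.0057 [-0.0262 -0.0022  0.0047]
(80, 110) [ 0.5078 -0.3255  0.1151] gap 0.0241 [-0.0333 -0.0107  0.0017]
[ 0.61399329  0.58814364 -0.26586182  1.89228242  0.2302767   0.69198381
 -0.05215056]
```

```bash
cat >> h.py <<'E'
def tip():
    """lowest silhouette point of shut fingers: scene view at reported z, and both views triangulated"""
    s=sense();p=np.array(s["tcp_pos"]);r={}
    for c in("scene","top"):
        im=get_image(c)[:,:,::-1].copy();b=cv2.imread(f"pics/{c}0.png")
        m=((cv2.absdiff(im,b).max(2)>25)&(im.max(2)<95)).astype(np.uint8)
        q=proj(c,p);x,y=q.astype(int);w=np.zeros_like(m);w[max(y-40,0):y+40,x-30:x+30]=m[max(y-40,0):y+40,x-30:x+30]
        w=cv2.morphologyEx(w,cv2.MORPH_OPEN,np.ones((3,3)))
        ys,xs=np.nonzero(w);k=ys>=ys.max()-1;r[c]=np.array([xs[k].mean(),ys.max()+.5])
        P=at(c,r[c],p[2]);print(c,r[c],"expected",q.round(1),"tip at z:",P.round(4),"off",(P-p).round(4))
    return r
E
python3 - <<'E'
from h import *
tip()
plan((.572,-.3105,.113),-15,3,1)
E
```

```text
scene [153.5 230.5] expected [156.7 237.7] tip at z: [ 0.5122 -0.3162  0.1133] off [-0.0289 -0.0014  0.    ]
top [444.81818182 227.5       ] expected [433.9 212.5] tip at z: [ 0.5021 -0.3402  0.1133] off [-0.039  -0.0254  0.    ]
clock 5.1 pos [ 0.5413 -0.3149  0.1136] yaw -15.16 grip -0.00028850634365257466 q7 -0.05
[1.0,0.08,0.19,0.0,-0.01,1.0,0.08,0.19,0.0,-0.01,1.0,0.08,0.19,0.0,-0.01]
```

Call:
{"method": "jog_arm", "body": {
  "commands": [1,0.08,0.19,0,0,1,0.08,0.19,0,0,1,0.06,0.16,0,0,1,0,0,0,0]
}}

```text
clock: 5.5
tcp_pos: [0.5725, -0.3106, 0.1141]
ee_rot: [2.493, 1.911, 0.002]
contact_force: [-0.4, 0.5, -0.4]
grip_width: -0.0001
grip_force: 0.0
```

```bash
python3 - <<'E'
from h import *
tip()
T=[]
for c in("top","scene"):
  im=get_image(c)[:,:,::-1].copy();q=proj(c,(.5415,-.314,.05))
  x,y=int(q[0])-25,int(q[1])-30
  t=cv2.resize(im[y:y+50,x:x+50],(400,400),interpolation=cv2.INTER_CUBIC)
  T.append(np.clip(t*1.8,0,255).astype(np.uint8));
  for P in((.5415,-.314,.113),(.5415,-.314,.027)): print(c,(proj(c,P)-[x,y])*8)
cv2.imwrite("pics/c6.png",np.hstack(T))
E
```

```text
scene [158.76470588 238.5       ] expected [161.1 245.2] tip at z: [ 0.547  -0.3104  0.1141] off [-0.0255  0.0002  0.    ]
top [442.  214.5] expected [431.6 200.5] tip at z: [ 0.5357 -0.335   0.1141] off [-0.0367 -0.0243  0.    ]
top [252.13922031 211.49056912]
top [187.09842473 259.54348769]
scene [168.15059685 134.2051374 ]
scene [215.55294974 283.84652969]
```

View pics/c6.png

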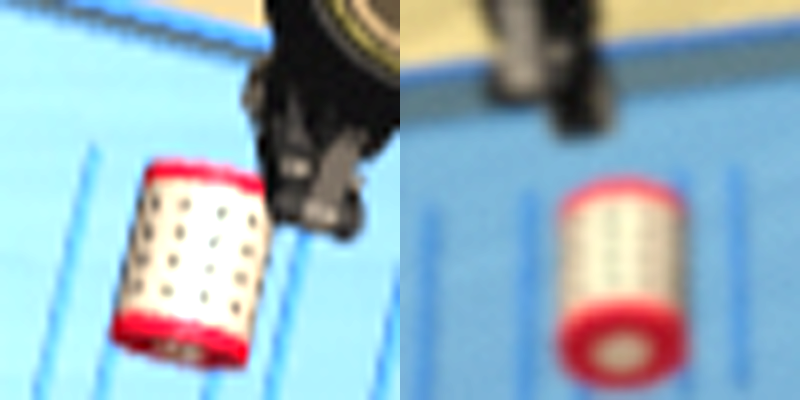

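```bash
python3 - <<'E'
from h import *
def tri(a,b):
  o,v=ray("top",a);u,w=ray("scene",b)
  A=np.c_[v,-w];s=np.linalg.lstsq(A,u-o,rcond=None)[0];P,Q=o+v*s[0],u+w*s[1];return (P+Q)/2,np.linalg.norm(P-Q)
q=proj("top",(.5415,-.314,.05));t0=q.astype(int)-[25,30]
q=proj("scene",(.5415,-.314,.05));s0=q.astype(int)-[25,30]
for a in((295,195),(275,200),(300,180),(280,170)): print(a,[x.round(4) for x in tri(t0+np.array(a)/8,s0+np.array((182,130))/8)])
for h in(0,.02,.035): print(h,(proj("top",(.5725,-.3106,.114+h))-t0)*8,(proj("scene",(.5725,-.3106,.114+h))-s0)*8)
plan((.5415,-.3145,.095),-15,4,-1)
E
```

```text
(295, 195) [array([ 0.5467, -0.3171,  0.1229]), np.float64(0.0162)]
(275, 200) [array([ 0.5451, -0.3144,  0.1196]), np.float64(0.0106)]
(300, 180) [array([ 0.5507, -0.3175,  0.1276]), np.float64(0.0167)]
(280, 170) [array([ 0.553 , -0.3144,  0.1285]), np.float64(0.01)]
0 [236.56727398 116.31410325] [201.20563501 194.13440633]
0.02 [252.57990033 102.92495502] [189.67875975 157.17472471]
0.035 [264.89986744  92.62346779] [180.83714913 128.82505437]
clock 5.7 pos [ 0.5699 -0.3115  0.114 ] yaw -15.17 grip 0.0002713741401435462 q7 -0.07
[-1.0,-0.05,-0.13,0.1,-0.01,-1.0,-0.05,-0.13,0.1,-0.01,-1.0,-0.05,-0.13,0.1,-0.01,-1.0,-0.05,-0.13,0.1,-0.01]
```

Call:
{"method": "jog_arm", "body": {
  "commands": [-1,-0.05,-0.13,0,0,-1,-0.05,-0.13,0,0,-1,-0.05,-0.13,0,0,-1,-0.05,-0.13,0,0,-1,0,0,0.3,0,-1,0,0,0.4,0,-1,0,0,0.4,0,-1,0,0,0.1,0]
}}

```text
clock: 6.5
tcp_pos: [0.5414, -0.3136, 0.0515]
ee_rot: [-2.492, -1.907, 0.002]
contact_force: [-0.4, -0.1, 0.5]
grip_width: 0.0851
grip_force: 0.0
```

Call:
{"method": "jog_arm", "body": {
  "commands": [-1,0,0,0.1,0,-1,0,0,0.1,0,-1,0,0,0.1,0,-1,0,0,0.1,0,-1,0,0,0.1,0]
}}

```text
clock: 7.0
tcp_pos: [0.5428, -0.3144, 0.0291]
ee_rot: [2.495, 1.909, 0.0]
contact_force: [0.5, 0.5, 1.1]
grip_width: 0.0853
grip_force: 0.0
```

Call:
{"method": "jog_arm", "body": {
  "commands": [-1,0,0,0.1,0,-1,0,0,0.1,0,-1,0,0,0.1,0,-1,0,0,0,0]
}}

```text
clock: 7.4
tcp_pos: [0.5423, -0.314, 0.0134]
ee_rot: [-2.494, -1.909, 0.001]
contact_force: [-0.2, 0.9, 0.7]
grip_width: 0.0856
grip_force: 0.0
```

```bash
python3 - <<'E'
from h import *
T=[]
for c in("top","scene"):
  im=get_image(c)[:,:,::-1].copy();q=proj(c,(.5415,-.314,.05))
  x,y=int(q[0])-25,int(q[1])-25
  t=cv2.resize(im[y:y+50,x:x+50],(400,400),interpolation=cv2.INTER_CUBIC)
  T.append(np.clip(t*1.8,0,255).astype(np.uint8));
cv2.imwrite("pics/c7.png",np.hstack(T));print(sense()["contact_force"],sense()["tcp_pos"])
E
```

```text
[ 0.43527038 -0.41861765  0.13259758] [ 0.54265106 -0.31421532  0.01401864]
```

View pics/c7.png

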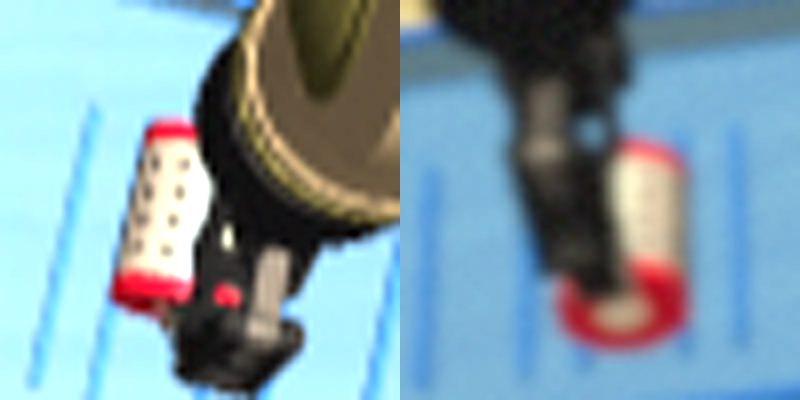

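The finger is now in front of the near cap and laterally aligned. Its tip sits around the cap's upper half at scene crop (600,290), so the fingertips ride higher than the reading suggests. I'll keep descending in small steps and watch the force.

Call:
{"method": "jog_arm", "body": {
  "commands": [-1,0,0,0.1,0,-1,0,0,0.1,0,-1,0,0,0.1,0,-1,0,0,0.04,0,-1,0,0,0,0]
}}

```text
clock: 8.0
tcp_pos: [0.5424, -0.3142, -0.0034]
ee_rot: [-2.494, -1.909, 0.001]
contact_force: [-0.3, -0.5, -0.3]
grip_width: 0.0856
grip_force: 0.0
```

Call:
{"method": "jog_arm", "body": {
  "commands": [-1,0,0,0.05,0,-1,0,0,0.05,0,-1,0,0,0,0]
}}

```text
clock: 8.3
tcp_pos: [0.5425, -0.3142, -0.0081]
ee_rot: [-2.495, -1.909, 0.0]
contact_force: [0.3, 0.4, -0.1]
grip_width: 0.0859
grip_force: 0.0
```

Call:
{"method": "jog_arm", "body": {
  "commands": [-1,0,0,0.05,0,-1,0,0,0.05,0,-1,0,0,0,0]
}}

```text
clock: 8.6
tcp_pos: [0.5425, -0.3142, -0.0132]
ee_rot: [-2.495, -1.909, 0.0]
contact_force: [0.2, 0.2, 0.6]
grip_width: 0.0853
grip_force: 0.0
```

```bash
python3 - <<'E'
from h import *
s=sense();print(s["contact_force"],s["tcp_pos"])
im=get_image("scene")[:,:,::-1];b=cv2.imread("pics/scene0.png")
# silhouette in columns around the finger: lowest changed row per column
d=cv2.absdiff(im,b).max(2)>30
for x in range(148,176): 
  ys=np.nonzero(d[215:285,x])[0]; print(x,(ys.max()+215) if len(ys) else None,end="; ")
s=np.array(s["tcp_pos"])
M=R.from_rotvec(sense()["ee_rot"]).as_matrix()
print()
for h in(0,.01,.02,.03):
  for y in(.0425,.057):
    for x in(-.011,.011): print(h,y,x,proj("scene",s+M@[x,y,-.013-h]).round(1))
E
```

```text
[0.17638118 0.23377437 0.56665442] [ 0.5424854  -0.31415722 -0.01322806]
148 239; 149 240; 150 243; 151 253; 152 255; 153 260; 154 262; 155 265; 156 266; 157 266; 158 266; 159 267; 160 268; 161 269; 162 269; 163 269; 164 268; 165 268; 166 264; 167 231; 168 230; 169 None; 170 None; 171 None; 172 None; 173 None; 174 None; 175 None; 
0 0.0425 -0.011 [160.8 274.8]
0 0.0425 0.011 [168.7 273.7]
0 0.057 -0.011 [160.8 279. ]
0 0.057 0.011 [168.7 277.9]
0.01 0.0425 -0.011 [160.2 272.8]
0.01 0.0425 0.011 [168.  271.7]
0.01 0.057 -0.011 [160.1 277. ]
0.01 0.057 0.011 [168.1 275.9]
0.02 0.0425 -0.011 [159.5 270.8]
0.02 0.0425 0.011 [167.4 269.7]
0.02 0.057 -0.011 [159.4 275.1]
0.02 0.057 0.011 [167.4 273.9]
0.03 0.0425 -0.011 [158.8 268.8]
0.03 0.0425 0.011 [166.8 267.7]
0.03 0.057 -0.011 [158.8 273. ]
0.03 0.057 0.011 [166.8 271.9]
```

The silhouette matches the finger columns exactly and puts the tips about 30 mm above the reading, so x and y are fine. I'll descend another 12 mm and close.

Call:
{"method": "jog_arm", "body": {
  "commands": [-1,0,0,0.05,0,-1,0,0,0.05,0,-1,0,0,0.05,0,-1,0,0,0,0]
}}

```text
clock: 9.05
tcp_pos: [0.5424, -0.3141, -0.0208]
ee_rot: [-2.495, -1.909, 0.001]
contact_force: [0.4, 0.1, 0.0]
grip_width: 0.0856
grip_force: 0.0
```

Call:
{"method": "jog_arm", "body": {
  "commands": [-1,0,0,0.05,0,-1,0,0,0.04,0,-1,0,0,0,0]
}}

```text
clock: 9.35
tcp_pos: [0.5425, -0.3142, -0.0252]
ee_rot: [-2.495, -1.909, 0.0]
contact_force: [0.9, -0.1, 0.6]
grip_width: 0.0853
grip_force: 0.0
```

Call:
{"method": "jog_arm", "body": {
  "commands": [1,0,0,0,0,1,0,0,0,0,1,0,0,0,0,1,0,0,0,0,1,0,0,0,0],
  "newtons": 35
}}

```text
clock: 9.85
tcp_pos: [0.5427, -0.3143, -0.0247]
ee_rot: [2.495, 1.909, -0.0]
contact_force: [-1.7, 0.3, 3.9]
grip_width: 0.0595
grip_force: 37.9
```

Gripped at 59.5 mm, which is the end-to-end length. Lifting.

Call:
{"method": "jog_arm", "body": {
  "commands": [1,0,0,-0.1,0,1,0,0,-0.3,0,1,0,0,-0.5,0,1,0,0,-0.7,0,1,0,0,-0.7,0,1,0,0,-0.7,0,1,0,0,-0.5,0,1,0,0,-0.2,0]
}}

```text
clock: 10.65
tcp_pos: [0.5437, -0.3148, 0.1639]
ee_rot: [2.492, 1.906, 0.003]
contact_force: [0.1, -0.1, -0.9]
grip_width: 0.0594
grip_force: 38.3
```

```bash
python3 - <<'E'
from h import *
for c in("scene","top"):
  get_image(c)
  s=sense();p=np.array(s["tcp_pos"])
  for r in recognise("canister_loose",c)[:2]:
    b=r["box"];print(c,r, "ctr",b[0]+b[2]/2,b[1]+b[3]/2)
  print(c,"expect held at",proj(c,p+[-.001,0,.052]),place_of("canister_loose",c)[:2])
print(s["contact_force"],s["grip_width"])
plan((.565,.0165,.16),7.7,16,1)
E
```

```text
scene {'box': [139.9, 202.2, 20.1, 26.9], 'conf': 0.57} ctr 149.95000000000002 215.64999999999998
scene {'box': [233.2, 167.9, 118.4, 91.8], 'conf': 0.25} ctr 292.4 213.8
scene expect held at [148.79997639 213.01258785] [{'location': [150.7, 212.2], 'conf': 0.59}, {'location': [301.9, 279.9], 'conf': 0.38}]
top {'box': [435.9, 189.4, 9.8, 28.0], 'conf': 0.66} ctr 440.79999999999995 203.4
top expect held at [444.20756654 204.78842086] [{'location': [443.2, 203.9], 'conf': 0.65}]
[ 0.25748228 -0.13998586 -2.37585064] 0.059694834573089425
clock 10.95 pos [ 0.5418 -0.3139  0.1586] yaw -15.16 grip 0.05981548983563567 q7 -0.03
[1.0,0.41,-0.08,-0.0,-0.29,1.0,0.41,-0.07,-0.0,-0.29,1.0,0.41,-0.06,-0.0,-0.29,1.0,0.41,-0.05,-0.0,-0.29,1.0,0.41,-0.04,-0.0,-0.29,1.0,0.41,-0.03,-0.0,-0.29,1.0,0.41,-0.02,-0.0,-0.29,1.0,0.41,-0.01,-0.0,-0.29]
[1.0,0.41,0.0,-0.0,-0.29,1.0,0.41,0.01,-0.0,-0.29,1.0,0.41,0.02,-0.0,-0.29,1.0,0.41,0.03,-0.0,-0.29,1.0,0.41,0.04,-0.0,-0.29,1.0,0.41,0.05,-0.0,-0.29,1.0,0.41,0.06,-0.0,-0.29,1.0,0.41,0.07,-0.0,-0.29]
```

Held, and it appears where predicted. Now I carry it over the saddle.

Call:
{"method": "jog_arm", "body": {
  "commands": [1,0.2,-0.04,0,-0.15,1,0.41,-0.07,0,-0.29,1,0.41,-0.06,0,-0.29,1,0.41,-0.05,0,-0.29,1,0.41,-0.04,0,-0.29,1,0.41,-0.03,0,-0.29,1,0.41,-0.02,0,-0.29,1,0.41,-0.01,0,-0.29]
}}

```text
clock: 11.75
tcp_pos: [0.5549, -0.1583, 0.1603]
ee_rot: [2.3, 2.14, 0.0]
contact_force: [0.1, 0.1, -0.9]
grip_width: 0.0596
grip_force: 38.3
```

Call:
{"method": "jog_arm", "body": {
  "commands": [1,0.41,0,0,-0.29,1,0.41,0.01,0,-0.29,1,0.41,0.02,0,-0.29,1,0.41,0.03,0,-0.29,1,0.41,0.04,0,-0.29,1,0.41,0.05,0,-0.29,1,0.4,0.06,0,-0.29,1,0.2,0.04,0,-0.29]
}}

```text
clock: 12.55
tcp_pos: [0.566, -0.004, 0.1602]
ee_rot: [-2.069, -2.363, -0.001]
contact_force: [1.4, 0.5, -1.8]
grip_width: 0.0594
grip_force: 38.2
```

```bash
python3 - <<'E'
from h import *
for c in("scene","top"):
  im=get_image(c)
  s=sense();p=np.array(s["tcp_pos"])
  print(c,p,"expect held at",proj(c,p+[0,0,.052]),"saddle",proj(c,[.5648,.0168,.147]))
  for t in("canister_loose","canister_left","saddle"): print(t,[(np.round(r["location"],1),round(r["conf"],2)) for r in place_of(t,c)[:3]])
  print([ (np.round(r["box"],1),r["conf"]) for r in recognise("canister_loose",c)[:2]])
  hsv=cv2.cvtColor(im,cv2.COLOR_RGB2HSV);H,S,V=[hsv[...,i] for i in range(3)]
  red=(((H<8)|(H>172))&(S>120)&(V>70)).astype(np.uint8);q=proj(c,p+[0,0,.052]).astype(int)
  w=np.zeros_like(red);w[q[1]-25:q[1]+25,q[0]-25:q[0]+25]=red[q[1]-25:q[1]+25,q[0]-25:q[0]+25]
  n,l,st,ce=cv2.connectedComponentsWithStats(w);print("red",st[1:].tolist(),ce[1:].round(1).tolist())
plan((.5648,.0168,.16),7.7,2,1)
E
```

```text
scene [ 0.56623983 -0.00306469  0.16029697] expect held at [263.87702165 184.3255735 ] saddle [270.34035143 198.30702152]
canister_loose [(array([262.6, 187.8]), 0.73)]
canister_left [(array([229.8, 192.4]), 0.82), (array([280. , 207.3]), 0.77), (array([320., 166.]), 0.68)]
saddle [(array([271.3, 197.5]), 0.97)]
[(array([251.3, 173.7,  21. ,  24.2]), 0.53), (array([275.1, 169.4,  11.6,  13.8]), 0.23)]
red [[281, 170, 1, 1, 1], [252, 172, 11, 8, 25], [282, 175, 2, 4, 7], [261, 186, 10, 12, 63], [276, 190, 1, 1, 1]] [[281.0, 170.0], [256.5, 174.5], [282.6, 176.7], [265.1, 192.4], [276.0, 190.0]]
top [ 0.56584421 -0.00817686  0.16002329] expect held at [315.36848865 195.74118337] saddle [304.45971745 201.94131048]
canister_loose [(array([318.9, 192.9]), 0.59)]
canister_left [(array([206.3, 282.8]), 0.74), (array([299.1, 200.9]), 0.59), (array([324.5, 284.9]), 0.57)]
saddle [(array([307.4, 200.2]), 0.89)]
[]
red [[309, 205, 4, 5, 18]] [[310.5, 207.2]]
clock 13.05 pos [ 0.5659 -0.0077  0.1601] yaw 7.26 grip 0.059428649616443 q7 -0.25
[1.0,0.24,0.02,0.0,-0.04,1.0,0.24,0.02,0.0,-0.04]
```

Call:
{"method": "jog_arm", "body": {
  "commands": [1,0.24,0,0,-0.09,1,0.24,0,0,0,1,0,0,0.3,0,1,0,0,0.3,0,1,0,0,0.2,0,1,0,0,0.1,0,1,0,0,0,0,1,0,0,0,0]
}}

```text
clock: 13.85
tcp_pos: [0.5631, 0.0172, 0.1155]
ee_rot: [2.065, 2.367, 0.0]
contact_force: [-0.4, 0.7, -1.7]
grip_width: 0.0596
grip_force: 38.3
```

```bash
python3 - <<'E'
from h import *
T=[]
for c in("top","scene"):
  im=get_image(c)
  s=sense();p=np.array(s["tcp_pos"])
  print(c,p,"expect held at",proj(c,p+[0,0,.052]),"saddle",proj(c,[.565,.0165,.147]))
  for t in("canister_loose","saddle"): print(t,[(np.round(r["location"],1),round(r["conf"],2)) for r in place_of(t,c)[:2]])
  x,y=(np.array(proj(c,[.565,.0165,.147])).astype(int)-[30,25]).tolist()
  t=cv2.resize(im[y:y+50,x:x+50,::-1],(400,400),interpolation=cv2.INTER_CUBIC);T.append(np.clip(t*1.5,0,255).astype(np.uint8));print(x,y)
cv2.imwrite("pics/c8.png",np.hstack(T))
plan((.565,.0165,.106),7.7,2,1);print(s["contact_force"])
E
```

```text
top [0.56315772 0.01710254 0.11563339] expect held at [304.49803198 200.84730891] saddle [304.5778519  201.86259784]
canister_loose [(array([307.2, 201.1]), 0.55), (array([297.7, 202.9]), 0.47)]
saddle [(array([298.3, 202.1]), 0.27)]
274 176
scene [0.56309719 0.01688561 0.1156528 ] expect held at [270.08353497 192.86317198] saddle [270.27447175 198.38375399]
canister_loose [(array([271.7, 194.3]), 0.49)]
saddle []
240 173
clock 14.15 pos [0.563  0.0168 0.1155] yaw 7.77 grip 0.0596433409072999 q7 -0.32
[1.0,-0.01,0.02,0.09,0.01,1.0,-0.01,0.02,0.09,0.01]
[ 0.81956236  0.03667813 -1.6543992 ]
```

View pics/c8.png

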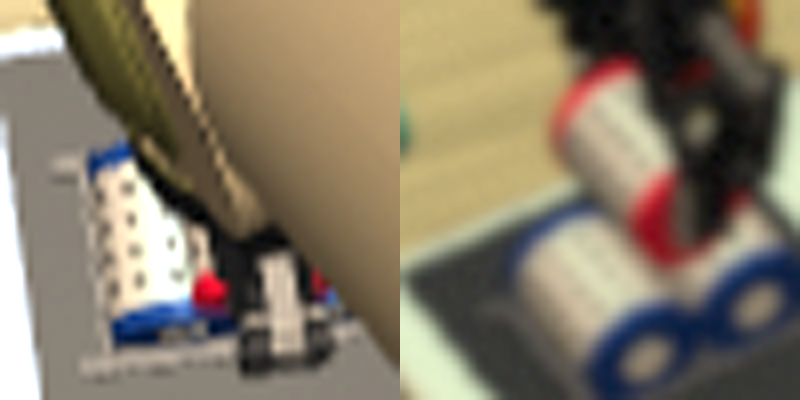

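```bash
python3 - <<'E'
from h import *
c,s=np.cos(np.radians(7.7)),np.sin(np.radians(7.7));ex=np.array([c,s,0]);ey=np.array([-s,c,0])
S=np.array([.565,.0165,0])
f=lambda P:((proj("scene",P)-[240,173]+.5)*8+[400,0]).round()
print("lower caps",f(S+ex*.03+ey*.024+[0,0,.108]),f(S+ex*.03-ey*.024+[0,0,.108]))
H=np.array([.563,.0169,.1675])
print("held near cap",f(H+ex*.03),"far top",f(H-ex*.03+[0,0,.023]))
for d in(ex*.005,ey*.005,np.array([0,0,.005])): print(f(H+ex*.03+d)-f(H+ex*.03))
E
```

```text
lower caps [746. 306.] [635. 358.]
held near cap [690. 214.] far top [599.  67.]
[8. 9.]
[12. -5.]
[  0. -10.]
```

```bash
python3 - <<'E'
from h import *
im=get_image("scene");hsv=cv2.cvtColor(im,cv2.COLOR_RGB2HSV);H,S,V=[hsv[...,i].astype(int) for i in range(3)]
red=(((H<10)|(H>170))&(S>110)&(V>60));blue=((H>100)&(H<130)&(S>90)&(V>40))
for y in range(180,226):
  print(y,"".join("R" if red[y,x] else "B" if blue[y,x] else "k" if V[y,x]<50 else "w" if S[y,x]<90 and V[y,x]>110 else "." for x in range(250,296)))
E
```

```text
180 ..............k.RRRkkkkkkkkkkk............wwww
181 .............RRRRRRRkkkkkkkkkkk.........wwwwww
182 ............RRRRRR..kkkkkkkkkkkk....k..wwwwwww
183 ............RRRR.ww..kkkkkkkkkkkk...k..wwwwwww
184 ...........RRR.wwww..kkkkkkkkkkkkk.kk..wwwwwww
185 ..........RRR.wwwww..kkkkkkkkkkkkkkkk..wwwwwww
186 ..........RR.wwwwwww.kkkkkkkkkkkkkkkk.wwwwwwww
187 .........RRRwwwwwwww..kkkk...kkkkkkkk.wwwwwwww
188 .........RR.wwwwwwwww..kkk...kkkkkkkk.wwwwwwww
189 .........RR.wwwwwwwwww..k....kkkkkkkk.wwwwwwww
190 .........R...wwwwwwwwww.kk..kkkkkkkk..wwwwwwww
191 ..............wwwwwwwww..kkkkkkkkkkk..wwwwwwww
192 ..............wwwwwwwww..kkkkkkkkkkk.wwwwwwwww
193 ...............wwwwwwwww.kkkkkkkkkkk.wwwwwwwww
194 ................wwwwww..Rkkkkkkkkkk..wwwwwwwww
195 .........ww......wwww.RRRkkkkkkkkkk..wwwwwwwww
196 ......wwwww.......ww.RRRRkkkkkkkkkk.wwwwwwwwww
197 ....wwwwww........w.RRRRR.kkkkkk.....wwwwwwwww
198 ..wwwwww...........RRRRRR.kkkkk.R.....wwwwwwww
199 wwwww......B.......RRRRR..kkkkkR......wwwwwwww
200 www.....B.........RRRRRR..kkkkk..ww....wwwwwww
201 w......B...wwwww..RRRRRRR
[... 545 characters left out ...]
..wwwwww..BBBBBBBBBBBB......kBkkk.kkk
213 kkkk.......wwwww..BBBBBBBBBBBBBB.....kkk..kkkk
214 kkkkk.......www..BBBBBBBBBBBBBBBk...kkkkkkkkkk
215 kkkkkk..........BBB.....BBBBBBBBBk.kkkkkkkkkkk
216 kkkkkkk........BBB......kBBkkkBkkkkkkkkkkkkkkk
217 kkkkkkk........BBB......kBkkkkkkkkkkkkkkkkkkkk
218 kkkkkkkk......BBB.......Bkkk..kkkkkkkkkkkkkkkk
219 kkkkkkkkk....kBBB.......kkk..kkkkkkkkkkkkkkkkk
220 .kkkkkkkkk...kBBBB.....kkkkkkkkkkkkkkkkkkkkkkk
221 ..kkkkkkkkk..kBBBBB...kkkkkkkkkkkkkkkkkkkkkkkk
222 w..kkkkkkkkk..kBBBBkkkkkkkkkkkkkkkkkkkkkkkkkkk
223 ww..kkkkkkkk...kkk.kkkkkkkkkkkkkkkkkkkkkkkkkk.
224 ww..kkkkkkkkk..kkkkkkkkkkkkkkkkkkkkkkkkkkkk...
225 www..kkkkkkkkk...kkkkkkkkkkkkkkkkkkkkkkkk...ww
```

```bash
cat > fit.py <<'E'
from h import *
from scipy.optimize import minimize
c_,s_=np.cos(np.radians(7.7)),np.sin(np.radians(7.7));ex=np.array([c_,s_,0]);ey=np.array([-s_,c_,0]);ez=np.array([0,0,1.])
K=8
def sil(cam,C,x0,y0,n=60):
    a=np.linspace(0,2*np.pi,40);m=np.zeros((n*K,n*K),np.uint8)
    P=[C+ex*e+.023*(np.cos(t)*ey+np.sin(t)*ez) for e in(-.03,.03) for t in a]
    q=np.array([(proj(cam,p)-[x0,y0]+.5)*K for p in P],np.float32)
    cv2.fillConvexPoly(m,cv2.convexHull(q).astype(np.int32),1);return m
def fit(cam,im,Cs,color,ign=True):
    """shift (ex,ey) of whole-drum silhouettes; foreground = cap colour or bright drum, dark ignored"""
    x0,y0=(proj(cam,np.mean(Cs,0))-30).astype(int)
    t=cv2.resize(im[y0:y0+60,x0:x0+60],None,fx=K,fy=K,interpolation=cv2.INTER_LINEAR)
    hsv=cv2.cvtColor(t,cv2.COLOR_BGR2HSV).astype(int);H,S,V=[hsv[...,i] for i in range(3)]
    cap=((((H<10)|(H>170))&(S>110)&(V>60)) if color=="red" else ((H>100)&(H<130)&(S>90)&(V>40)))
    best=[]
    for a in np.arange(-.014,.0141,.002):
        for b in np.arange(-.014,.0141,.002):
            m=np.zeros_like(cap)
            r=np.zeros_like(cap)
            for C in Cs:
                D=C+a*ex+b*ey
                m|=sil(cam,D,x0,y0)>0
            # caps inside silhouette; silhouette should be cap or bright drum
            fg=cap|((V>130)&(S<110)) if color!="red" else cap|((V>130)&(S<110))
            best.append(((cap&m).sum()*3-(cap&~m).sum()*3+(fg&m).sum()-1.0*((~fg)&m&((V>60) if ign else True)).sum(),a,b))
    best.sort(reverse=True);print(cam,color,[(int(s),round(float(a),3),round(float(b),3)) for s,a,b in best[:4]])
S0=np.array([.565,.0165,.108])
if __name__=="__main__":
    for cam in("scene","top"):
        fit(cam,cv2.imread(f"pics/{cam}0.png"),[S0+.024*ey,S0-.024*ey],"blue",ign=False)
    p=np.array(sense()["tcp_pos"]);print(p)
    fit("scene",get_image("scene")[:,:,::-1].copy(),[p+[0,0,.052]],"red")
E
python3 fit.py
```

```text
Traceback (most recent call last):
  File "fit.py", line 31, in <module>
    fit(cam,cv2.imread(f"pics/{cam}0.png"),[S0+.024*ey,S0-.024*ey],"blue",ign=False)
    ~~~^^^^^^^^^^^^^^^^^^^^^^^^^^^^^^^^^^^^^^^^^^^^^^^^^^^^^^^^^^^^^^^^^^^^^^^^^^^^^
  File "fit.py", line 23, in fit
    m|=sil(cam,D,x0,y0)>0
       ~~~^^^^^^^^^^^^^
  File "fit.py", line 8, in sil
    q=np.array([(proj(cam,p)-[x0,y0]+.5)*K for p in P],np.float32)
                 ~~~~^^^^^^^
  File "h.py", line 12, in proj
    c=get_calibration(cam);K=np.array(c["camera_matrix"]);T=np.array(c["pose"])
ValueError: time passes only in moves, steps and waits
```

```bash
sed -i 's/^import numpy as np, cv2/import numpy as np, cv2, functools\n_gc=get_calibration\nget_calibration=functools.lru_cache(None)(lambda n:_gc(n))/' h.py; python3 fit.py
```

```text
scene blue [(14053, 0.002, 0.004), (13593, 0.004, 0.004), (13472, 0.002, 0.002), (13438, 0.002, 0.006)]
top blue [(59872, 0.002, 0.0), (59674, 0.002, 0.002), (57316, 0.004, 0.002), (57249, 0.004, 0.0)]
[0.56296135 0.01682557 0.11545475]
scene red [(18732, 0.0, 0.002), (18621, -0.002, 0.002), (18443, 0.0, 0.0), (18092, -0.002, 0.0)]
```

Call:
{"method": "jog_arm", "body": {
  "commands": [1,0.04,0.06,0,0,1,0,0,0.1,0,1,0,0,0.1,0,1,0,0,0.08,0,1,0,0,0,0,1,0,0,0,0]
}}

```text
clock: 14.85
tcp_pos: [0.5653, 0.0194, 0.1009]
ee_rot: [-2.065, -2.367, 0.001]
contact_force: [-0.2, -0.4, -1.7]
grip_width: 0.0597
grip_force: 38.3
```

Call:
{"method": "jog_arm", "body": {
  "commands": [1,0,0,0.04,0,1,0,0,0,0]
}}

```text
clock: 15.05
tcp_pos: [0.5655, 0.0193, 0.0991]
ee_rot: [-2.066, -2.367, 0.0]
contact_force: [0.4, -0.5, -1.4]
grip_width: 0.0599
grip_force: 38.3
```

Call:
{"method": "jog_arm", "body": {
  "commands": [1,0,0,0.03,0,1,0,0,0,0]
}}

```text
clock: 15.25
tcp_pos: [0.5655, 0.0193, 0.0976]
ee_rot: [-2.066, -2.367, 0.0]
contact_force: [-0.3, -0.6, -1.6]
grip_width: 0.0594
grip_force: 38.3
```

Call:
{"method": "jog_arm", "body": {
  "commands": [1,0,0,0.03,0,1,0,0,0,0]
}}

```text
clock: 15.45
tcp_pos: [0.5654, 0.0193, 0.096]
ee_rot: [-2.065, -2.367, 0.0]
contact_force: [0.3, -0.3, -2.1]
grip_width: 0.0594
grip_force: 38.3
```

Call:
{"method": "jog_arm", "body": {
  "commands": [1,0,0,0.03,0,1,0,0,0,0]
}}

```text
clock: 15.65
tcp_pos: [0.5656, 0.0197, 0.0955]
ee_rot: [2.065, 2.367, 0.001]
contact_force: [-2.5, 0.2, 9.1]
grip_width: 0.0592
grip_force: 39.5
```

Call:
{"method": "jog_arm", "body": {
  "commands": [1,0,0,0.02,0,1,0,0,0,0]
}}

```text
clock: 15.85
tcp_pos: [0.5656, 0.0197, 0.0954]
ee_rot: [2.065, 2.366, 0.001]
contact_force: [-5.0, 1.5, 19.5]
grip_width: 0.0596
grip_force: 40.9
```

Contact came at 0.0955 m, as expected for the seated height, with almost no sideways force. I'll ease the load off and release.

Call:
{"method": "jog_arm", "body": {
  "commands": [1,0,0,-0.03,0,1,0,0,0,0],
  "newtons": 20
}}

```text
clock: 16.05
tcp_pos: [0.5658, 0.0195, 0.0956]
ee_rot: [2.065, 2.367, 0.001]
contact_force: [-2.2, 2.1, 7.1]
grip_width: 0.0597
grip_force: 39.1
```

Call:
{"method": "jog_arm", "body": {
  "commands": [0.2,0,0,0,0,0,0,0,0,0,-0.5,0,0,0,0,-1,0,0,0,0,-1,0,0,0,0]
}}

```text
clock: 16.55
tcp_pos: [0.5655, 0.0192, 0.0949]
ee_rot: [-2.066, -2.367, 0.0]
contact_force: [-0.6, 0.7, -0.2]
grip_width: 0.0855
grip_force: 0.0
```

Call:
{"method": "jog_arm", "body": {
  "commands": [-1,0,0,-0.1,0,-1,0,0,-0.2,0,-1,0,0,-0.4,0,-1,0,0,-0.5,0,-1,0,0,-0.5,0,-1,0,0,-0.2,0]
}}

```text
clock: 17.15
tcp_pos: [0.5666, 0.0195, 0.1931]
ee_rot: [2.064, 2.365, 0.004]
contact_force: [-0.3, -0.2, 0.3]
grip_width: 0.0854
grip_force: 0.0
```

```bash
python3 - <<'E'
from fit import *
im=get_image("scene")[:,:,::-1].copy()
fit("scene",im,[S0+.002*ex+.003*ey+[0,0,.039]],"red")
cv2.imwrite("pics/c9.png",cv2.resize(im[170:230,240:320],None,fx=8,fy=8,interpolation=cv2.INTER_CUBIC))
D=S0+.002*ex+.0025*ey+.170*ey
print("dial est",D)
for c in("scene","top"): print([(r["location"],r["conf"],at(c,r["location"],.113).round(4)) for r in place_of("dial_grip",c)[:1]])
# paddle orientation from clean top image is checked by dryer yaw 7.7+36.1
plan((D[0],D[1],.19),7.7+36.1+90,26,-1,long=1)
E
```

```text
scene red [(36388, 0.0, 0.002), (36372, -0.002, 0.004), (36046, -0.002, 0.002), (34784, 0.0, 0.004)]
dial est [0.54386935 0.18771257 0.108     ]
[([316.2, 183.9], 0.58, array([0.5379, 0.1849, 0.113 ]))]
[([243.1, 212.5], 0.75, array([0.5457, 0.1747, 0.113 ]))]
clock 17.3 pos [0.5657 0.0191 0.1906] yaw 7.77 grip 0.08557983743126858 q7 -0.26
[-1.0,0.13,0.0,0.0,-0.97,-1.0,0.13,0.01,0.0,-0.97,-1.0,0.13,0.02,0.0,-0.97,-1.0,0.13,0.03,0.0,-0.97,-1.0,0.12,0.04,0.0,-0.97,-1.0,0.12,0.05,0.0,-0.97,-1.0,0.11,0.06,0.0,-0.97,-1.0,0.11,0.07,0.0,-0.97]
[-1.0,0.1,0.08,0.0,-0.97,-1.0,0.09,0.09,0.0,-0.97,-1.0,0.09,0.1,0.0,-0.97,-1.0,0.08,0.11,0.0,-0.97,-1.0,0.07,0.11,0.0,-0.97,-1.0,0.06,0.12,0.0,-0.97,-1.0,0.05,0.12,0.0,-0.97,-1.0,0.04,0.13,0.0,-0.97]
[-1.0,0.03,0.13,0.0,-0.97,-1.0,0.02,0.13,0.0,-0.97,-1.0,0.01,0.13,0.0,-0.97,-1.0,-0.01,0.13,0.0,-0.97,-1.0,-0.02,0.13,0.0,-0.97,-1.0,-0.03,0.13,0.0,-0.97,-1.0,-0.04,0.13,0.0,-0.97,-1.0,-0.05,0.12,0.0,-0.97]
[-1.0,-0.06,0.12,0.0,-0.97,-1.0,-0.07,0.11,0.0,-0.97]
```

View pics/c9.png

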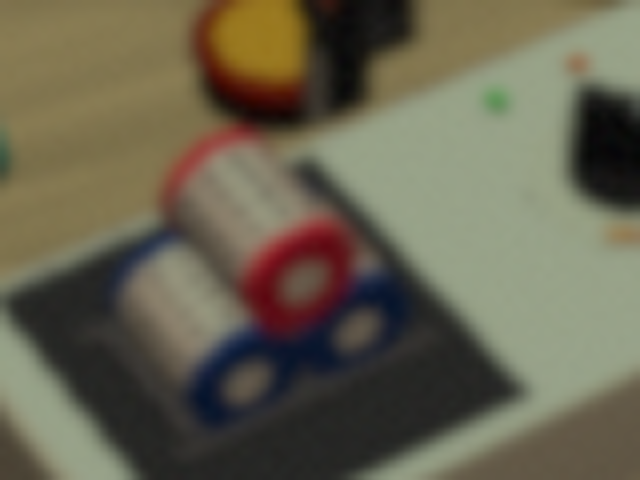

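The picture shows the crimson canister resting squarely on both blue ones (that's one picture over my budget of ten, so I'll view no more). Next I turn the tool and move to the dial.

Call:
{"method": "jog_arm", "body": {
  "commands": [-1,0.13,0,0,-0.97,-1,0.13,0.01,0,-0.97,-1,0.13,0.02,0,-0.97,-1,0.13,0.03,0,-0.97,-1,0.12,0.04,0,-0.97,-1,0.12,0.05,0,-0.97,-1,0.11,0.06,0,-0.97,-1,0.11,0.07,0,-0.97]
}}

```text
clock: 18.1
tcp_pos: [0.5568, 0.0706, 0.1887]
ee_rot: [-1.156, -2.919, 0.002]
contact_force: [-0.7, 0.3, 0.2]
grip_width: 0.0854
grip_force: 0.0
```

```bash
python3 -c "
from h import *
print(sense()['joint_positions'].round(2))
plan((.544,.187,.17),133.8,17,-1,long=1)"
```

```text
[ 0.21  0.47 -0.62  1.96  0.36  0.83  0.21]
clock 18.1 pos [0.5568 0.0706 0.1887] yaw 46.79 grip 0.08536836074154044 q7 0.21
[-1.0,0.1,0.09,0.02,-1.02,-1.0,0.1,0.1,0.02,-1.02,-1.0,0.09,0.11,0.02,-1.02,-1.0,0.08,0.11,0.02,-1.02,-1.0,0.07,0.12,0.02,-1.02,-1.0,0.06,0.13,0.02,-1.02,-1.0,0.04,0.13,0.02,-1.02,-1.0,0.03,0.13,0.02,-1.02]
[-1.0,0.02,0.14,0.02,-1.02,-1.0,0.01,0.14,0.02,-1.02,-1.0,-0.0,0.14,0.02,-1.02,-1.0,-0.02,0.14,0.02,-1.02,-1.0,-0.03,0.13,0.02,-1.02,-1.0,-0.04,0.13,0.02,-1.02,-1.0,-0.05,0.13,0.02,-1.02,-1.0,-0.06,0.12,0.02,-1.02]
[-1.0,-0.07,0.12,0.02,-1.02]
```

Call:
{"method": "jog_arm", "body": {
  "commands": [-1,0.1,0.09,0.02,-1,-1,0.1,0.1,0.02,-1,-1,0.09,0.11,0.02,-1,-1,0.08,0.11,0.02,-1,-1,0.07,0.12,0.02,-1,-1,0.06,0.13,0.02,-1,-1,0.04,0.13,0.02,-1,-1,0.03,0.13,0.02,-1]
}}

```text
clock: 18.9
tcp_pos: [0.5513, 0.1256, 0.1806]
ee_rot: [-0.088, -3.138, 0.0]
contact_force: [0.5, 0.1, -0.3]
grip_width: 0.0852
grip_force: 0.0
```

Call:
{"method": "jog_arm", "body": {
  "commands": [-1,0.02,0.14,0.02,-1,-1,0.01,0.14,0.02,-1,-1,0,0.14,0.02,-1,-1,-0.02,0.14,0.02,-1,-1,-0.03,0.13,0.02,-1,-1,-0.04,0.13,0.02,-1,-1,-0.05,0.13,0.02,-1,-1,-0.06,0.12,0.02,-1]
}}

```text
clock: 19.7
tcp_pos: [0.5466, 0.1807, 0.1726]
ee_rot: [0.991, -2.979, -0.001]
contact_force: [0.1, -0.9, -0.9]
grip_width: 0.0856
grip_force: 0.0
```

```bash
python3 - <<'E'
from h import *
print(sense()['joint_positions'].round(2))
plan((.544,.187,.14),133.8,2,-1)
# black dial in the clean images: mask centroid/orientation of upright paddle+skirt
for c in("top","scene"):
  im=cv2.imread(f"pics/{c}0.png");x,y=proj(c,(.544,.187,.105)).astype(int)
  hsv=cv2.cvtColor(im,cv2.COLOR_BGR2HSV)
  m=((hsv[...,2]<90)).astype(np.uint8);w=np.zeros_like(m);w[y-16:y+16,x-16:x+16]=m[y-16:y+16,x-16:x+16]
  n,l,st,ce=cv2.connectedComponentsWithStats(w);k=1+st[1:,4].argmax();print(c,st[k],ce[k])
  # skirt prediction
  a=np.linspace(0,6.28,60);q=np.array([proj(c,(.544+.024*np.cos(t),.187+.024*np.sin(t),.0925)) for t in a]);
  u=np.array([.722,.692]);v=np.array([-.692,.722])
  pq=np.array([proj(c,np.r_[np.array([.544,.187])+u*i*.023+v*j*.007,.1235]) for i in(-1,1) for j in(-1,1)])
  q=np.r_[q,pq];print("pred bbox",q.min(0).round(1),q.max(0).round(1))
E
```

```text
[ 0.22  0.62 -0.97  1.93  0.63  0.94  1.15]
clock 19.7 pos [0.5466 0.1807 0.1726] yaw 126.81 grip 0.08555740594585456 q7 1.15
[-1.0,-0.02,0.07,0.33,-0.7,-1.0,-0.02,0.06,0.33,-0.7]
top [231 206  18  18 225] [239.70222222 215.17333333]
pred bbox [229.8 204.3] [248.3 223.7]
scene [311 181  15  16 180] [317.73888889 188.51111111]
pred bbox [309.6 179.1] [325.9 195.2]
```

Call:
{"method": "jog_arm", "body": {
  "commands": [-1,-0.02,0.07,0.3,-0.7,-1,-0.02,0.06,0.3,-0.7,-1,0,0,0.4,0,-1,0,0,0.4,0,-1,0,0,0.2,0,-1,0,0,0,0,-1,0,0,0,0]
}}

```text
clock: 20.4
tcp_pos: [0.5447, 0.1873, 0.0942]
ee_rot: [1.167, -2.916, -0.001]
contact_force: [1.0, 0.0, 0.2]
grip_width: 0.0857
grip_force: 0.0
```

```bash
python3 -c "
from h import *
print(sense()['joint_positions'].round(2),sense()['contact_force'])
plan((.544,.187,.07),133.8,4,-1)"
```

```text
[ 0.16  0.72 -0.91  2.    0.78  0.82  1.13] [1.00375803 0.01363885 0.15624986]
clock 20.4 pos [0.5447 0.1873 0.0942] yaw 133.61 grip 0.08568243472857988 q7 1.13
[-1.0,0.0,0.0,0.12,-0.01,-1.0,0.0,0.0,0.12,-0.01,-1.0,0.0,0.0,0.12,-0.01,-1.0,0.0,0.0,0.12,-0.01]
```

Call:
{"method": "jog_arm", "body": {
  "commands": [-1,0,0,0.12,0,-1,0,0,0.12,0,-1,0,0,0.12,0,-1,0,0,0.1,0,-1,0,0,0,0]
}}

```text
clock: 20.9
tcp_pos: [0.5446, 0.1868, 0.0704]
ee_rot: [1.166, -2.916, 0.0]
contact_force: [0.1, -0.5, 0.4]
grip_width: 0.0854
grip_force: 0.0
```

Call:
{"method": "jog_arm", "body": {
  "commands": [1,0,0,0,0,1,0,0,0,0,1,0,0,0,0,1,0,0,0,0,1,0,0,0,0,1,0,0,0,0],
  "newtons": 40
}}

```text
clock: 21.5
tcp_pos: [0.5444, 0.1877, 0.0715]
ee_rot: [-1.167, 2.917, 0.001]
contact_force: [-3.0, 1.4, 4.2]
grip_width: 0.0127
grip_force: 41.9
```

Call:
{"method": "jog_arm", "body": {
  "commands": [1,0,0,0,0,1,0,0,0,0.5,1,0,0,0,0.75,1,0,0,0,0.75,1,0,0,0,0.75,1,0,0,0,0.75,1,0,0,0,0.75,1,0,0,0,0.75],
  "newtons": 70
}}

```text
clock: 22.3
tcp_pos: [0.5447, 0.1872, 0.0716]
ee_rot: [-0.504, 3.101, -0.0]
contact_force: [-2.9, 0.3, 6.3]
grip_width: 0.012
grip_force: 72.0
```

```bash
python3 -c "
from h import *
s=sense();print(s['joint_positions'].round(2),s['contact_force'],s['torque'],s['grip_width'])
plan((.5445,.1875,.0705),133.8-75,10,1)"
```

```text
[ 0.08  0.7  -0.77  2.01  0.74  0.73  0.73] [-2.89831167  0.3328473   6.32126249] [-0.13368595  0.61990664  0.07358282] 0.01196077969598851
clock 22.3 pos [0.5447 0.1872 0.0716] yaw 108.46 grip 0.01196077969598851 q7 0.73
[1.0,0.0,0.0,0.0,0.99,1.0,0.0,0.0,0.0,0.99,1.0,0.0,0.0,0.0,0.99,1.0,0.0,0.0,0.0,0.99,1.0,0.0,0.0,0.0,0.99,1.0,0.0,0.0,0.0,0.99,1.0,0.0,0.0,0.0,0.99,1.0,0.0,0.0,0.0,0.99]
[1.0,0.0,0.0,0.0,0.99,1.0,0.0,0.0,0.0,0.99]
```

Call:
{"method": "jog_arm", "body": {
  "commands": [1,0,0,0,0.8,1,0,0,0,0.8,1,0,0,0,0.8,1,0,0,0,0.8,1,0,0,0,0.8,1,0,0,0,0.8,1,0,0,0,0.8,1,0,0,0,0.8]
}}

```text
clock: 23.1
tcp_pos: [0.5446, 0.1865, 0.0716]
ee_rot: [0.371, 3.12, -0.002]
contact_force: [-2.5, -2.8, 6.7]
grip_width: 0.0119
grip_force: 72.1
```

Call:
{"method": "jog_arm", "body": {
  "commands": [1,0,0,0,0.8,1,0,0,0,0.8,1,0,0,0,0.8,1,0,0,0,0.8,1,0,0,0,0.2,1,0,0,0,0,1,0,0,0,0]
}}

```text
clock: 23.8
tcp_pos: [0.5444, 0.1861, 0.0716]
ee_rot: [0.824, 3.032, -0.003]
contact_force: [-3.4, -3.4, 7.9]
grip_width: 0.0119
grip_force: 72.2
```

```bash
python3 - <<'E'
from fit import *
s=sense();print(s['joint_positions'].round(2),s['contact_force'],s['torque'],s['grip_width'],s['grip_force'])
plan((.5445,.1875,.0705),133.8-75,2,1)
im=get_image("scene")[:,:,::-1].copy()
fit("scene",im,[S0+.002*ex+.003*ey+[0,0,.039]],"red")
E
```

```text
[-0.06  0.64 -0.54  2.02  0.56  0.63  0.06] [-3.40825597 -3.4491543   7.91696689] [-0.71900006  0.74558713  0.08819154] 0.011864395573510416 72.1588683128357
clock 23.8 pos [0.5444 0.1861 0.0716] yaw 59.6 grip 0.011864395573510416 q7 0.06
[1.0,0.01,0.01,0.01,0.08,1.0,0.01,0.01,0.01,0.08]
scene red [(33967, -0.002, 0.004), (33957, 0.0, 0.002), (33658, -0.002, 0.002), (32489, 0.0, 0.004)]
```

Call:
{"method": "jog_arm", "body": {
  "commands": [1,0,0,0,0,1,0,0,0,0,1,0,0,0,0,1,0,0,0,0,1,0,0,0,0,1,0,0,0,0]
}}

```text
clock: 24.45
tcp_pos: [0.5445, 0.1861, 0.0716]
ee_rot: [0.824, 3.032, -0.003]
contact_force: [-3.7, -3.7, 7.3]
grip_width: 0.012
grip_force: 72.2
```

```bash
python3 -c "
from h import *
s=sense();print(s['clock'],s['torque'],s['grip_width'],s['grip_force'],abs(s['qd']).max())
print(finish_job())"
```

```text
24.45 [-0.72534726  0.77179167  0.13296231] 0.011962036934192627 72.16270923614502 0.001070084658054819
the job is handed in; nothing more can be done
None
```

I handed the job in at 24.5 s with the crimson canister released and resting on both blue ones and the dial held at about 1.29 rad, judged from the gripper's turn (the judge returned no verdict); I viewed 11 pictures, one over the limit of 10.

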